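# Lock the rotor to its check stand with the red T-lock

## Task

Lock the rotor for its torque check: take the red T-lock from its holder, put its T-head down through the slot in the rotor's hub plate and turn it a quarter turn, so that the head lies crosswise under the slot. Let go with it upright, centred on the slot, its collar resting on the plate. Leave the green T-lock hanging in its holder.

Things in the scene. Friction and masses are not known exactly. Their poses are not given: they have to be found in the camera images.
- red_lock: The T-lock to use, 0.3 kg, hanging upright. Origin: centre of the underside of its steel collar (64 mm round, 8 thick); z up, x along the T-head. Red wing to grip: 50 along x, 14 thick along y, from 8 to 53 mm above the origin. Below: a 14 mm round shank 22 long, then the T-head, 64 along x, 14 along y, 22 to 34 mm below the origin. A half turn makes no difference.
- holder_red: The fixed blue holder, 110 x 72 mm, in which the red lock hangs loose by its collar. Origin under its centre, on the table; x along its 84 x 34 mm slot; top at z = 60 mm. The lock's wing is within 6 degrees of x. The lock lifts straight out and is clear once raised 35 mm.
- stand: Fixed grey drum with a dark rotor disc (220 mm across, nuts on it up to z = 82 mm) and a bright square hub plate, 100 mm, 12 thick, with a dark through slot 84 x 34 mm. Origin: on the table under the slot's centre; x along the slot, z up; plate top at z = 72 mm, 50 mm empty below it. With its collar on the plate the lock's head is 10 mm clear under it and turns either way, no stops.
- green_lock: Leave alone: a T-lock of the same kind with a green wing and a shank of only 8 mm, same origin and axes, in its own like holder on the other side of the stand. Other bystanders, none over 20 mm high, lie beyond on the table: steel extension bar, brass drift punch, yellow inspection mirror.
There are look-alikes about, which are no part of the job. What is shaped like the red_lock but black or orange is not meant.

How it is judged:
By the outcome, as a careful person would: the job done as asked, in the order asked, and still so for the second after the job is handed in, with the robot touching nothing.
It also fails if it takes over 45 s, if anything falls off the work surface, if the arm or the gripper's body presses on something with over 40 N, if the wrist force passes 120 N, or if a joint passes its speed limit or range.

## Robot

A 6-joint arm with a two-finger parallel gripper is mounted at the origin on the work surface. World frame = base frame: x ahead of the robot, y to its left, z up, the work surface at z = 0. Lengths are in m, angles in rad, forces in N, time in s.
With the tool pointing down it reaches from about 0.35 to 0.875 m from the base axis. Payload 4.2 kg.
Tool frame: the origin (TCP) lies midway between the tips of the shut fingers; the grasp point (between the pads) lies 19 mm behind it; x points along the fingers, z is the direction in which the jaws open and shut, and the axes are right-handed (so a half turn about x gives the same grasp; the last joint's range is limited). The gripper opens to 87 mm and grips with 3 to 60 N. Pads are 19 mm wide; open, the fingers measure 117 mm over their backs; the gripper's body (75 mm by 190 mm) begins 51 mm behind the grasp point.
Start: joints at [1.577, 0.385, 0.008, 0, -1.194, -0.259], TCP at [0.156, 0.605, 0.223] pointing down, gripper open.
Joint ranges: [-3.14, 3.14], [-1.21, 2.06], [-1.07, 1.41], [-3.16, 2.05], [-2.99, -0.16], [-3.1, 3.1]. Speed limits (rad/s): [2.79, 2.79, 3.14, 3.14, 3.14, 3.14].

## Interface

Orientations are given as a 3x3 rotation matrix whose columns are the frame's x, y, z axes.
In Python, from workcell import r gives the robot as it stands.
- The arm moves only by the tool step_arm, never from a script. Its argument "steps" is a list of rows, each an object of numbers: "tx", "ty", "tz": the shift along the tool's x, y, z in m; "wx", "wy", "wz": the turn, a rotation vector about the tool's x, y, z in degrees; "claw": the opening, from 0 (shut) to 1 (fully open). In form: [{"tx": .., "ty": .., "tz": .., "wx": .., "wy": .., "wz": .., "claw": ..}, ...]. A call has 1 to 5 rows; each row shifts and turns the commanded pose from where the row before left it, along the tool's axes as they then stand; what a row does not reach is not made up. A row lasts 1/12 s, in which the tool goes at most 41.7 mm and 7.16 degrees, less where a joint would pass 70% of its speed; a pose out of reach is approached as far as the arm can. A call is refused whole if a number of a shift passes 0.0417 or a number of a turn 7.16, either way. A call with a gripper value outside its range is refused whole. The fingers move at their own pace and stop on an object; "force" is the grip in N (left out, the last holds). Time passes only in rows, so rows that do not move let the fingers close. It gives the time, the measured TCP pose, the force and the opening at its end, in the units of the state.
- r.state(): the state, without advancing time (a new reading comes with each control period).
- r.get_image(name): name is "side" or "top"; returns the picture (384x512x3 uint8, red, green, blue); there is no depth.
- r.calibration(name): a dict with "fx", "fy", "cx", "cy" (pixels), "position" and "rotation" of the camera in the world. Camera axes: x right, y up, looking along -z (the intrinsics and any distortion apply to the point x, -y, -z); pixel columns grow to the right and rows downward; lengths in m; the calibration is good to about 2 mm. A picture is of the moment at which its call begins. calibration takes no time and is no camera call.
- r.finish_job(): hands the job in, once; it reports no verdict.
Trained networks look in the newest picture that a camera, given by its name, has taken for a name from the list of things; names that differ only in an ending like _2 or _b are one class to them, and where a whole thing is asked for, a point or a joint stands for the part that bears it (a point fixed in the world has none). Each returns a list of dicts, best first, with "conf" (0 to 1); they miss things now and then, are a little off and sometimes report something else, mostly with a low value. They report only what shows in the picture. A call takes as long as a camera call. They do not tell look-alikes from the thing itself.
- r.search_frame(camera, label): "box" ([centre column, centre row, width, height] in pixels, round what is visible of it).
- r.regions_of(camera, label): "region" (384x512 bool, what is visible of it) and "box" ([centre column, centre row, width, height] in pixels, round what is visible of it).
- r.spot_point(camera, label): "uv" ([column, row] in pixels: a listed point, or the origin of a listed thing).
The state is a dict: "time": time; "q": joint angles; "qvel": joint speeds; "joint_torque": joint torques, N m; "tool_pos": TCP position; "tool_rot": TCP orientation; "wrist_force": force on the tool from outside, world axes, zero at the start; "torque": the same for the moment, N m; "gripper_width": finger opening in m.
Only numpy, scipy, OpenCV 4.12 (cv2) and the standard library are available. Lean on these libraries where they do the work, as an engineer would, in place of code of your own. Each camera call takes 0.05 s, during which the arm holds its last target. There are 200 camera calls.

## Working session

There is one attempt and no reset: what is moved stays moved. The work goes in short steps, Python scripts to look and compute and a tool call to move; the robot and the scene stay as the last step left them, time stands still between calls to the robot, and variables do not carry over. Pictures are saved under pics/ and viewed, about 8 in all and at most 12, crops included, and the job is handed in when it is done.

Besides the shell and the picture viewer there is one more tool, called after ">>>" as name(argument=value, ...) on one line, values as JSON. step_arm: Moves the arm, as the interface text tells. Its arguments: {"type":"object","properties":{"steps":{"type":"array","items":{"type":"object","properties":{"tx":{"type":"number"},"ty":{"type":"number"},"tz":{"type":"number"},"wx":{"type":"number"},"wy":{"type":"number"},"wz":{"type":"number"},"claw":{"type":"number"}}}},"force":{"type":"number"}},"required":["steps"]}

```bash
mkdir -p pics; ls
cat > h.py <<'E'
import numpy as np,cv2
from workcell import r
def proj(n,P):
    c=r.calibration(n);R=np.array(c['rotation']);p=(np.atleast_2d(P)-c['position'])@R
    return np.c_[c['cx']+c['fx']*p[:,0]/-p[:,2], c['cy']+c['fy']*p[:,1]/p[:,2]]
def back(n,uv,z):
    c=r.calibration(n);R=np.array(c['rotation']);uv=np.atleast_2d(uv).astype(float)
    d=np.c_[(uv[:,0]-c['cx'])/c['fx'],-(uv[:,1]-c['cy'])/c['fy'],-np.ones(len(uv))]@R.T
    p=np.array(c['position']);return p+d*((z-p[2])/d[:,2])[:,None]
def save(n,f,box=None,s=1):
    im=r.get_image(n)
    im=im[:,:,::-1].copy()
    if box: im=im[box[1]:box[3],box[0]:box[2]]
    cv2.imwrite('pics/'+f,cv2.resize(im,None,fx=s,fy=s,interpolation=cv2.INTER_CUBIC))
E
python3 - <<'E'
from h import *
for n in('top','side'):
    save(n,n+'0.png'); print({k:np.round(v,4).tolist() if not isinstance(v,str) else v for k,v in r.calibration(n).items()})
    for l in('red_lock','holder_red','stand','green_lock'):
        print(n,l,[(np.round(d['uv']).tolist(),round(d['conf'],2)) for d in r.spot_point(n,l)])
s=r.state();print(s['tool_pos'],s['tool_rot'],s['time'],s['gripper_width'],s['wrist_force'])
E
```

```text
pics
{'fx': 347.035, 'fy': 347.035, 'cx': 257.377, 'cy': 196.8714, 'position': [0.3583, 0.0801, 0.9945], 'rotation': [[0.0052, 0.982, -0.1887], [-1.0, 0.0048, -0.0024], [-0.0014, 0.1887, 0.982]]}
top red_lock [([121.0, 196.0], 0.88), ([166.0, 225.0], 0.86), ([192.0, 179.0], 0.67), ([128.0, 229.0], 0.62)]
top holder_red [([174.0, 232.0], 0.87)]
top stand [([284.0, 211.0], 0.79)]
top green_lock [([392.0, 232.0], 0.82)]
{'fx': 392.3216, 'fy': 392.3216, 'cx': 255.1033, 'cy': 194.7354, 'position': [-0.0392, -0.4515, 0.616], 'rotation': [[0.6975, 0.3999, -0.5946], [-0.7163, 0.411, -0.5639], [0.0189, 0.8192, 0.5732]]}
side red_lock [([173.0, 171.0], 0.76), ([145.0, 163.0], 0.74), ([172.0, 148.0], 0.72), ([225.0, 169.0], 0.64)]
side holder_red [([174.0, 191.0], 0.82)]
side stand [([268.0, 234.0], 0.67)]
side green_lock [([368.0, 302.0], 0.92)]
[0.15628696 0.60509536 0.22250464] [[-1.57518477e-05  9.68214143e-01 -2.50122716e-01]
 [-9.34876556e-05 -2.50122716e-01 -9.68214139e-01]
 [-9.99999996e-01  8.13222468e-06  9.44559653e-05]] 0.5 0.08678066886578627 [ 0.69348026 -0.70254376  1.13149528]
```

View pics/top0.png

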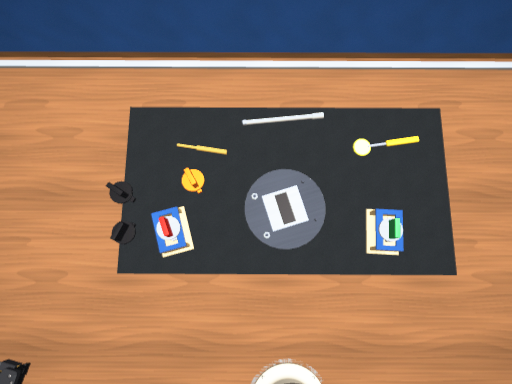

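View pics/side0.png

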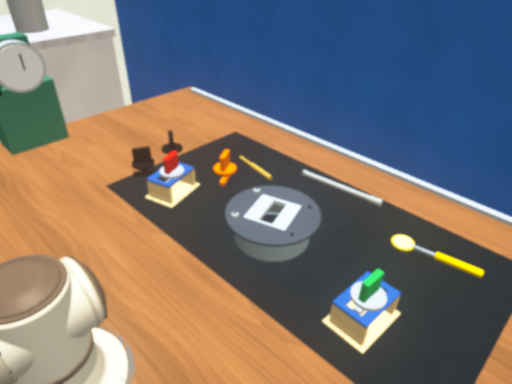

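The top view shows the red lock at (167,228) in its blue holder. Look-alikes: black at (121,193) and (123,232), orange at (193,180), green at (392,230). The red one in the blue holder is the right choice. Next I'll measure it and check it in a close crop.

```bash
cat > m.py <<'E'
from h import *
def big(mask):
    n,l,s,c=cv2.connectedComponentsWithStats(mask.astype(np.uint8)); return l==1+np.argmax(s[1:,4])
def rect(n,mask,z):
    ys,xs=np.nonzero(mask); P=back(n,np.c_[xs,ys],z)[:,:2]
    cn=max(cv2.findContours(mask.astype(np.uint8),0,1)[0],key=cv2.contourArea)
    B=back(n,cv2.convexHull(cn)[:,0],z)[:,:2]
    q=cv2.minAreaRect((B*1000).astype(np.float32))
    C=np.cov(P.T);w,V=np.linalg.eigh(C);a=np.degrees(np.arctan2(V[1,1],V[0,1]))
    return 'mean',P.mean(0).round(4),'pca',round(a,1),'rect',np.round(q[0],1),np.round(q[1],1),round(q[2],1)
def win(m,u,v,h):
    o=np.zeros_like(m);o[v-h:v+h,u-h:u+h]=m[v-h:v+h,u-h:u+h];return o
E
python3 - <<'E'
from m import *
for n,(ru,rv),(su,sv) in(('top',(166,228),(285,208)),('side',(171,165),(272,210))):
    im=r.get_image(n); H=cv2.cvtColor(im,cv2.COLOR_RGB2HSV).astype(int); h,s,v=H[...,0],H[...,1],H[...,2]
    red=big(win(((h<6)|(h>172))&(s>140)&(v>80),ru,rv,22)); 
    print(n,'red',red.sum(),*rect(n,red,.113),*(rect(n,red,.09)[:2]))
    col=win((s<60)&(v>140),ru,rv,16); col=big(col); print('collar',col.sum(),*rect(n,col|red,.068))
    blue=big(win((h>100)&(h<125)&(s>150)&(v>70),ru,rv+4,32));print('holder',*rect(n,blue,.06))
    pl=big(win((s<50)&(v>170),su,sv,34)); print('plate',pl.sum(),*rect(n,pl,.072))
    k=cv2.morphologyEx(pl.astype(np.uint8),cv2.MORPH_OPEN,np.ones((3,3)))
    cs,hi=cv2.findContours(pl.astype(np.uint8),cv2.RETR_CCOMP,1)
    f=np.zeros(pl.shape,np.uint8); cv2.drawContours(f,[max(cs,key=cv2.contourArea)],-1,1,-1)
    print('slot',*rect(n,big((f==1)&~pl),.072))
    print('platecorners')
a=cv2.resize(r.get_image('top')[195:265,130:210],None,fx=5,fy=5,interpolation=2)
b=cv2.resize(r.get_image('top')[173:243,245:325],None,fx=5,fy=5,interpolation=2)
cv2.imwrite('pics/crop1.png',np.hstack([a,b])[:,:,::-1])
E
```

```text
top red 150 mean [0.4501 0.3168] pca -154.7 rect [450.8 316.9] [55.  19.1] 21.4 mean [0.4525 0.3229]
collar 340 mean [0.4476 0.3198] pca -160.7 rect [446.7 321. ] [72.2 59.8] 0.3
holder mean [0.448  0.3249] pca -164.9 rect [449.3 323.4] [110.1  72. ] 15.7
plate 1078 mean [0.5061 0.0087] pca 108.7 rect [506.5   8.7] [103.1 102.5] 17.8
slot mean [0.5059 0.0089] pca -162.5 rect [506.5   9.1] [81.2 32.5] 17.6
platecorners
side red 233 mean [0.4384 0.2997] pca 48.2 rect [438.1 301.4] [116.   34.6] 53.5 mean [0.4603 0.3341]
collar 197 mean [0.4654 0.3422] pca 54.4 rect [468.  353.6] [160.9  61.9] 62.7
holder mean [0.41   0.3182] pca 100.7 rect [415.5 316.9] [38.3 71.8] 15.7
plate 1086 mean [0.507  0.0099] pca 96.5 rect [508.5  11.5] [109.3 106.1] 18.1
slot mean [0.5046 0.0086] pca -161.9 rect [506.1   8.9] [76.9 28.8] 17.5
platecorners
```

View pics/crop1.png

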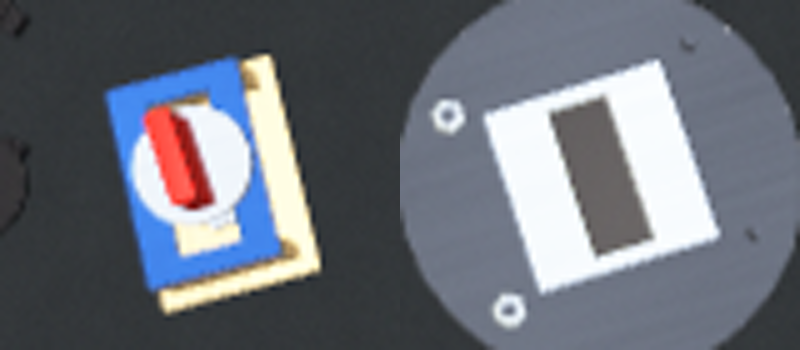

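The crop confirms the red wing on a bright collar in the blue holder, around (166,228). The hub slot is clean, and its centre is at about (285,208). I'll fit the wing's pose against the red mask in both views.

```bash
cat >> m.py <<'E'
from scipy.optimize import minimize
def redmask(n,u,v,hw=24):
    H=cv2.cvtColor(r.get_image(n),cv2.COLOR_RGB2HSV).astype(int)
    return big(win(((H[...,0]<7)|(H[...,0]>170))&(H[...,1]>120)&(H[...,2]>50),u,v,hw))
def box(n,x,y,z,yaw):
    c,s=np.cos(yaw),np.sin(yaw)
    P=[[x+c*a-s*b,y+s*a+c*b,z+h] for a in(-.025,.025) for b in(-.007,.007) for h in(.008,.053)]
    return proj(n,P)
def iou(n,m,p):
    h=cv2.convexHull(((box(n,*p)+.5)*16-8).round().astype(np.int32)); K=8
    big_=np.zeros((m.shape[0]*1,m.shape[1]*1),np.uint8)
    hu=cv2.convexHull((box(n,*p)*K+K/2-.5).round().astype(np.int32))
    o=hu.reshape(-1,2).min(0)//K-12; w=90
    a=np.zeros((w*K,w*K),np.uint8); cv2.fillPoly(a,[hu-o*K],1)
    f=a.reshape(w,K,w,K).mean((1,3)); t=m[o[1]:o[1]+w,o[0]:o[0]+w].astype(float)
    f=f[:t.shape[0],:t.shape[1]]
    return np.minimum(f,t).sum()/np.maximum(f,t).sum()
def fit(M,x,y,z,yaw,fz=False):
    best=None
    for dy in(-.2,0,.2):
        f=lambda p:-sum(iou(n,m,(p[0],p[1],p[3] if fz else z,p[2])) for n,m in M.items())/len(M)
        x0=[x,y,yaw+dy]+([z] if fz else []); d=np.array([.006,.006,.15,.006][:len(x0)])
        S=np.array([x0]+[np.array(x0)+d*e for e in np.eye(len(x0))])
        o=minimize(f,x0,method='Nelder-Mead',options=dict(initial_simplex=S,xatol=1e-4,fatol=1e-5))
        if best is None or o.fun<best.fun: best=o
    return best
E
python3 - <<'E'
from m import *
M={'top':redmask('top',166,228),'side':redmask('side',171,165)}
for k in(['top'],['side'],['top','side']):
    o=fit({a:M[a] for a in k},.45,.32,.06,.33); print(k,o.x.round(4),np.degrees(o.x[2]).round(1),-o.fun)
E
```

```text
['top'] [0.4526 0.3223 0.4254] 24.4 0.8196492953130121
['side'] [0.4596 0.3323 0.4736] 27.1 0.8703464540400921
['top', 'side'] [0.4532 0.3238 0.4485] 25.7 0.7843035242273899
```

>>> step_arm(steps=[{"wx": -6.9,"claw": 1},{"wx": -6.9},{"wx": -6.9},{"wx": -6.9},{"wx": -6.9}], force=30)

```text
invalid input at $.steps[0]: expected keys tx, ty, tz, wx, wy, wz, claw
```

```bash
cat >> h.py <<'E'
def go(x,y,z,jaw):
    s=r.state();R=np.array(s['tool_rot']);d=R.T@(np.array([x,y,z])-s['tool_pos'])
    a=np.degrees(np.arctan2(R[1,2],R[0,2]))
    print('t',round(s['time'],2),'pos',np.round(s['tool_pos'],4),'jaw',round(a,2),'tilt',R[:,0].round(4),'F',np.round(s['wrist_force'],1),'T',np.round(s['torque'],2),'w',round(s['gripper_width'],4))
    print('shift tx,ty,tz',d.round(4),'rows',np.ceil(np.linalg.norm(d)/.04),'wx',round(-((jaw-a+180)%360-180),2),'q',np.round(s['q'],2))
E
python3 -c "
from h import *
go(.4525,.3225,.2,-70)"
```

```text
t 0.8 pos [0.1563 0.6051 0.2225] jaw -104.48 tilt [-0. -0. -1.] F [-0.   0.4  0.4] T [ 0.01 -0.03  0.01] w 0.0869
shift tx,ty,tz [0.0225 0.3575 0.1995] rows 11.0 wx -34.48 q [ 1.58  0.38  0.01 -0.   -1.19 -0.26]
```

>>> step_arm(steps=[{"tx": 0,"ty": 0,"tz": 0,"wx": -6.9,"wy": 0,"wz": 0,"claw": 1},{"tx": 0,"ty": 0,"tz": 0,"wx": -6.9,"wy": 0,"wz": 0,"claw": 1},{"tx": 0,"ty": 0,"tz": 0,"wx": -6.9,"wy": 0,"wz": 0,"claw": 1},{"tx": 0,"ty": 0,"tz": 0,"wx": -6.9,"wy": 0,"wz": 0,"claw": 1},{"tx": 0,"ty": 0,"tz": 0,"wx": -6.9,"wy": 0,"wz": 0,"claw": 1}], force=30)

```text
time: 1.22
tool_pos: [0.1563, 0.6051, 0.2226]
tool_rot: [[-0.0, 0.938, 0.348], [-0.0, 0.348, -0.938], [-1.0, -0.0, -0.0]]
wrist_force: [0.1, 0.6, -0.4]
gripper_width: 0.0871
```

```bash
python3 -c "
from h import *
go(.4525,.3225,.2,-70)"
```

```text
t 1.22 pos [0.1563 0.6051 0.2226] jaw -69.64 tilt [-0. -0. -1.] F [ 0.1  0.6 -0.4] T [-0.08  0.01 -0.03] w 0.0871
shift tx,ty,tz [0.0225 0.1794 0.368 ] rows 11.0 wx 0.36 q [ 1.58  0.38  0.01 -0.   -1.19  0.35]
```

>>> step_arm(steps=[{"tx": 0.002,"ty": 0.0163,"tz": 0.0335,"wx": 0,"wy": 0,"wz": 0,"claw": 1},{"tx": 0.002,"ty": 0.0163,"tz": 0.0335,"wx": 0,"wy": 0,"wz": 0,"claw": 1},{"tx": 0.002,"ty": 0.0163,"tz": 0.0335,"wx": 0,"wy": 0,"wz": 0,"claw": 1},{"tx": 0.002,"ty": 0.0163,"tz": 0.0335,"wx": 0,"wy": 0,"wz": 0,"claw": 1},{"tx": 0.002,"ty": 0.0163,"tz": 0.0335,"wx": 0,"wy": 0,"wz": 0,"claw": 1}])

```text
time: 1.63
tool_pos: [0.2911, 0.4743, 0.2127]
tool_rot: [[0.0, 0.939, 0.343], [0.0, 0.343, -0.939], [-1.0, 0.0, -0.0]]
wrist_force: [-0.4, -0.2, 0.4]
gripper_width: 0.0871
```

>>> step_arm(steps=[{"tx": 0.002,"ty": 0.0163,"tz": 0.0335,"wx": 0,"wy": 0,"wz": 0,"claw": 1},{"tx": 0.002,"ty": 0.0163,"tz": 0.0335,"wx": 0,"wy": 0,"wz": 0,"claw": 1},{"tx": 0.002,"ty": 0.0163,"tz": 0.0335,"wx": 0,"wy": 0,"wz": 0,"claw": 1},{"tx": 0.002,"ty": 0.0163,"tz": 0.0335,"wx": 0,"wy": 0,"wz": 0,"claw": 1},{"tx": 0,"ty": 0,"tz": 0,"wx": 0,"wy": 0,"wz": 0,"claw": 1}])

```text
time: 2.05
tool_pos: [0.4002, 0.3679, 0.2043]
tool_rot: [[-0.0, 0.942, 0.337], [-0.002, 0.337, -0.942], [-1.0, -0.001, 0.001]]
wrist_force: [-0.0, 0.8, -0.2]
gripper_width: 0.0867
```

```bash
python3 -c "
from h import *
go(.4525,.3225,.15,-70)"
```

```text
t 2.05 pos [0.4002 0.3679 0.2043] jaw -70.33 tilt [-4.0e-04 -1.7e-03 -1.0e+00] F [-0.   0.8 -0.2] T [-0.04 -0.    0.03] w 0.0867
shift tx,ty,tz [0.0543 0.034  0.0602] rows 3.0 wx -0.33 q [ 1.04  0.26 -0.22  0.   -1.09  0.87]
```

>>> step_arm(steps=[{"tx": 0.018,"ty": 0.0113,"tz": 0.02,"wx": 0,"wy": 0,"wz": 0,"claw": 1},{"tx": 0.018,"ty": 0.0113,"tz": 0.02,"wx": 0,"wy": 0,"wz": 0,"claw": 1},{"tx": 0.018,"ty": 0.0113,"tz": 0.02,"wx": 0,"wy": 0,"wz": 0,"claw": 1},{"tx": 0,"ty": 0,"tz": 0,"wx": 0,"wy": 0,"wz": 0,"claw": 1}])

```text
time: 2.38
tool_pos: [0.4498, 0.3237, 0.1468]
tool_rot: [[-0.005, 0.941, 0.338], [-0.005, 0.338, -0.941], [-1.0, -0.007, 0.003]]
wrist_force: [-0.2, -0.2, -1.7]
gripper_width: 0.0868
```

Run:
```python
from h import *
go(.4525,.3225,.078,-70)
s=r.state();p=np.array(s['tool_pos'])
print('tcp px',proj('side',p),proj('top',p))
save('side','s1.png',(110,90,250,220),5)
```

```text
t 2.38 pos [0.4498 0.3237 0.1468] jaw -70.23 tilt [-0.0052 -0.0054 -1.    ] F [-0.2 -0.2 -1.7] T [-0.1   0.09 -0.06] w 0.0868
shift tx,ty,tz [0.0688 0.0026 0.0018] rows 2.0 wx -0.23 q [ 0.92  0.34 -0.27 -0.   -0.97  1.  ]
tcp px [[167.28506817 143.65583684]] [[158.64797349 225.04222488]]
```

View pics/s1.png

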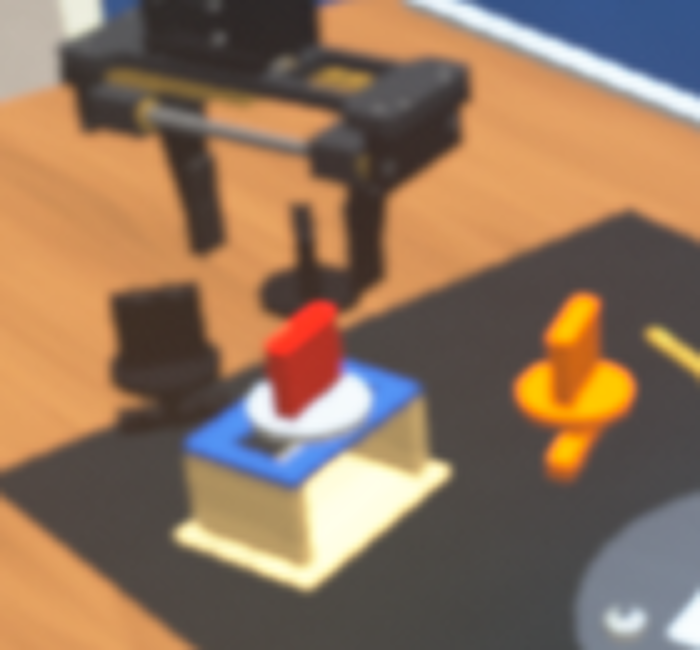

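Run:
```python
from m import *
im=r.get_image('side');H=cv2.cvtColor(im,cv2.COLOR_RGB2HSV).astype(int)
m=redmask('side',171,165)
ys,xs=np.nonzero(m);print('red ext',xs.min(),xs.max(),ys.min(),ys.max(),m.sum())
for p in[(.4525,.3225,.06,.35),(.4545,.325,.06,.35),(.4596,.3323,.06,.4)]:
    b=box('side',*p);print(p,b.min(0).round(1),b.max(0).round(1),iou('side',m,p))
bl=big(win((H[...,0]>100)&(H[...,0]<125)&(H[...,1]>150)&(H[...,2]>70),171,172,30))
ys,xs=np.nonzero(bl);print('blue ext',xs.min(),xs.max(),ys.min(),ys.max())
c,s=np.cos(np.radians(15.7)),np.sin(np.radians(15.7))
P=[[.4493+c*a-s*b,.3234+s*a+c*b,.06] for a in(-.055,.055) for b in(-.036,.036)]
print(proj('side',P).round(1))
for z in(.06,.065): 
  for yaw in (.3,.36): o=minimize(lambda q:-iou('side',m,(q[0],q[1],z,yaw)),[.455,.325],method='Nelder-Mead',options=dict(initial_simplex=[[.455,.325],[.461,.325],[.455,.331]]));print(z,yaw,o.x.round(4),-o.fun)
```

```text
red ext 163 178 149 172 254
(0.4525, 0.3225, 0.06, 0.35) [161.9 150.4] [179.1 175.1] 0.7167089101189316
(0.4545, 0.325, 0.06, 0.35) [162.  149.8] [179.1 174.4] 0.7560890397284887
(0.4596, 0.3323, 0.06, 0.4) [162.4 148.2] [178.7 172.7] 0.8604261302184728
blue ext 148 176 172 185
[[168.3 186.5]
 [146.3 178.8]
 [194.  167.2]
 [173.  160.5]]
0.06 0.3 [0.4592 0.3332] 0.8287791297174675
0.06 0.36 [0.46   0.3332] 0.8549602008654309
0.065 0.3 [0.4542 0.3255] 0.8187083989634673
0.065 0.36 [0.4547 0.3257] 0.8466438536456963
```

>>> step_arm(steps=[{"tx": 0.022,"ty": 0.002,"tz": 0.0005,"wx": 0,"wy": 0,"wz": 0,"claw": 1},{"tx": 0.022,"ty": 0.002,"tz": 0.0005,"wx": 0,"wy": 0,"wz": 0,"claw": 1},{"tx": 0.022,"ty": 0,"tz": 0,"wx": 0,"wy": 0,"wz": 0,"claw": 1},{"tx": 0,"ty": 0,"tz": 0,"wx": 0,"wy": 0,"wz": 0,"claw": 1},{"tx": 0,"ty": 0,"tz": 0,"wx": 0,"wy": 0,"wz": 0,"claw": 1}])

```text
time: 2.95
tool_pos: [0.4534, 0.3285, 0.0849]
tool_rot: [[-0.0, 0.939, 0.344], [-0.001, 0.344, -0.939], [-1.0, -0.0, 0.001]]
wrist_force: [0.5, 0.5, 0.6]
gripper_width: 0.0869
```

Run:
```python
from h import *
go(.4535,.324,.079,-70)
s=r.state();p=np.array(s['tool_pos'])
print('tcp px',proj('side',p),proj('top',p))
save('side','s2.png',(130,110,220,200),6)
```

```text
t 2.95 pos [0.4534 0.3285 0.0849] jaw -69.88 tilt [-0.e+00 -6.e-04 -1.e+00] F [0.5 0.5 0.6] T [-0.05 -0.07 -0.02] w 0.0869
shift tx,ty,tz [ 0.0059 -0.0014  0.0042] rows 1.0 wx 0.12 q [ 0.92  0.41 -0.33  0.   -0.82  1.  ]
tcp px [[169.92528774 163.5172862 ]] [[163.52737362 226.21729849]]
```

View pics/s2.png

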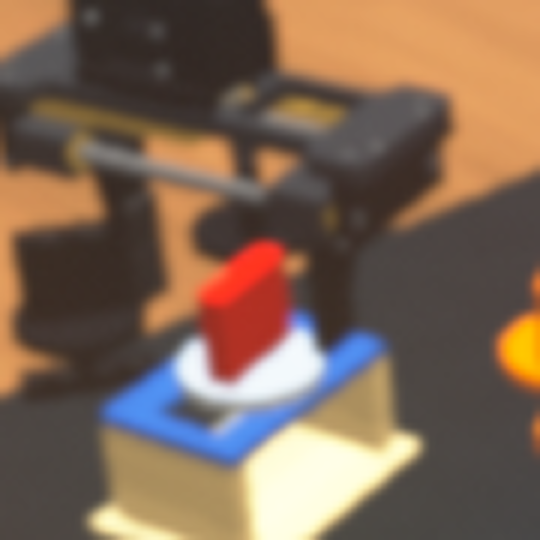

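The fingers straddle the red wing: the TCP projects to crop (239,321), mid-wing. I'll make a small correction and then close.

>>> step_arm(steps=[{"tx": 0.006,"ty": -0.0014,"tz": 0.004,"wx": 0,"wy": 0,"wz": 0,"claw": 1},{"tx": 0,"ty": 0,"tz": 0,"wx": 0,"wy": 0,"wz": 0,"claw": 0.5},{"tx": 0,"ty": 0,"tz": 0,"wx": 0,"wy": 0,"wz": 0,"claw": 0.25},{"tx": 0,"ty": 0,"tz": 0,"wx": 0,"wy": 0,"wz": 0,"claw": 0},{"tx": 0,"ty": 0,"tz": 0,"wx": 0,"wy": 0,"wz": 0,"claw": 0}], force=30)

```text
time: 3.42
tool_pos: [0.4541, 0.3237, 0.0791]
tool_rot: [[0.001, 0.94, 0.342], [0.001, 0.342, -0.94], [-1.0, 0.001, -0.001]]
wrist_force: [-0.9, 0.6, -0.2]
gripper_width: 0.0677
```

>>> step_arm(steps=[{"tx": 0,"ty": 0,"tz": 0,"wx": 0,"wy": 0,"wz": 0,"claw": 0},{"tx": 0,"ty": 0,"tz": 0,"wx": 0,"wy": 0,"wz": 0,"claw": 0},{"tx": 0,"ty": 0,"tz": 0,"wx": 0,"wy": 0,"wz": 0,"claw": 0},{"tx": 0,"ty": 0,"tz": 0,"wx": 0,"wy": 0,"wz": 0,"claw": 0}])

```text
time: 3.75
tool_pos: [0.4539, 0.3235, 0.0786]
tool_rot: [[0.0, 0.94, 0.342], [0.0, 0.342, -0.94], [-1.0, 0.0, -0.0]]
wrist_force: [0.6, 0.2, 0.4]
gripper_width: 0.0415
```

```bash
python3 -c "
from h import *
go(.4535,.324,.2,-70)"
```

```text
t 3.75 pos [0.4539 0.3235 0.0786] jaw -69.98 tilt [ 0.  0. -1.] F [0.6 0.2 0.4] T [-0.05 -0.06  0.01] w 0.0415
shift tx,ty,tz [-0.1214 -0.0002 -0.0006] rows 4.0 wx 0.02 q [ 0.91  0.42 -0.35  0.   -0.81  1.01]
```

Fingers are still closing (about 7 mm per row).

>>> step_arm(steps=[{"tx": 0,"ty": 0,"tz": 0,"wx": 0,"wy": 0,"wz": 0,"claw": 0},{"tx": 0,"ty": 0,"tz": 0,"wx": 0,"wy": 0,"wz": 0,"claw": 0},{"tx": 0,"ty": 0,"tz": 0,"wx": 0,"wy": 0,"wz": 0,"claw": 0},{"tx": 0,"ty": 0,"tz": 0,"wx": 0,"wy": 0,"wz": 0,"claw": 0},{"tx": 0,"ty": 0,"tz": 0,"wx": 0,"wy": 0,"wz": 0,"claw": 0}])

```text
time: 4.17
tool_pos: [0.4538, 0.3231, 0.0785]
tool_rot: [[-0.0, 0.94, 0.342], [-0.001, 0.342, -0.94], [-1.0, -0.001, 0.001]]
wrist_force: [0.4, -0.1, 0.9]
gripper_width: 0.0135
```

>>> step_arm(steps=[{"tx": 0,"ty": 0,"tz": 0,"wx": 0,"wy": 0,"wz": 0,"claw": 0},{"tx": 0,"ty": 0,"tz": 0,"wx": 0,"wy": 0,"wz": 0,"claw": 0},{"tx": 0,"ty": 0,"tz": 0,"wx": 0,"wy": 0,"wz": 0,"claw": 0}])

```text
time: 4.42
tool_pos: [0.4538, 0.3231, 0.0785]
tool_rot: [[-0.0, 0.94, 0.342], [-0.001, 0.342, -0.94], [-1.0, -0.0, 0.0]]
wrist_force: [0.5, -0.7, 1.3]
gripper_width: 0.0137
```

>>> step_arm(steps=[{"tx": -0.015,"ty": 0,"tz": 0,"wx": 0,"wy": 0,"wz": 0,"claw": 0},{"tx": -0.02,"ty": 0,"tz": 0,"wx": 0,"wy": 0,"wz": 0,"claw": 0},{"tx": -0.025,"ty": 0,"tz": 0,"wx": 0,"wy": 0,"wz": 0,"claw": 0},{"tx": -0.025,"ty": 0,"tz": 0,"wx": 0,"wy": 0,"wz": 0,"claw": 0},{"tx": 0,"ty": 0,"tz": 0,"wx": 0,"wy": 0,"wz": 0,"claw": 0}])

```text
time: 4.83
tool_pos: [0.4561, 0.3259, 0.1684]
tool_rot: [[0.007, 0.939, 0.343], [0.007, 0.343, -0.939], [-1.0, 0.009, -0.004]]
wrist_force: [0.8, 1.0, -1.5]
gripper_width: 0.0136
```

Run:
```python
from m import *
go(.506,.009,.165,-72.4)
save('side','s3.png',(110,70,250,210),4)
```

```text
t 4.83 pos [0.4561 0.3259 0.1684] jaw -69.92 tilt [ 0.0074  0.0073 -0.9999] F [ 0.8  1.  -1.5] T [ 0.08 -0.2   0.01] w 0.0136
shift tx,ty,tz [ 0.0014 -0.0619  0.3148] rows 9.0 wx 2.48 q [ 0.91  0.32 -0.24  0.   -1.    1.01]
```

View pics/s3.png

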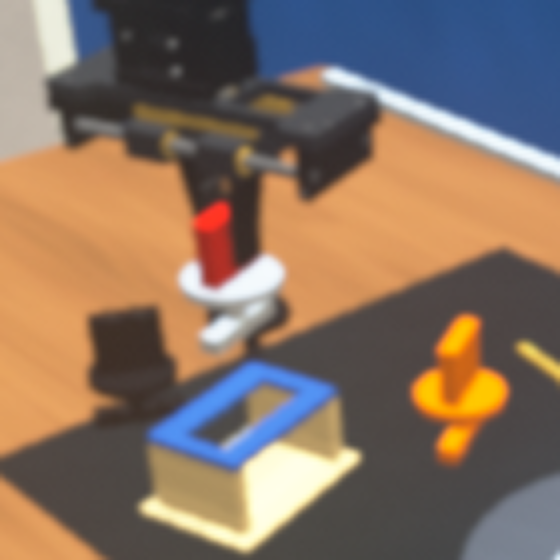

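The lock is out of the holder and held upright. Moving it to the stand.

>>> step_arm(steps=[{"tx": 0,"ty": -0.0065,"tz": 0.033,"wx": 0,"wy": 0,"wz": 0,"claw": 0},{"tx": 0,"ty": -0.0065,"tz": 0.033,"wx": 0,"wy": 0,"wz": 0,"claw": 0},{"tx": 0,"ty": -0.0065,"tz": 0.033,"wx": 0,"wy": 0,"wz": 0,"claw": 0},{"tx": 0,"ty": -0.0065,"tz": 0.033,"wx": 0,"wy": 0,"wz": 0,"claw": 0},{"tx": 0,"ty": -0.0065,"tz": 0.033,"wx": 0,"wy": 0,"wz": 0,"claw": 0}])

```text
time: 5.3
tool_pos: [0.4784, 0.1555, 0.1615]
tool_rot: [[-0.003, 0.94, 0.342], [-0.001, 0.342, -0.94], [-1.0, -0.004, -0.0]]
wrist_force: [-0.3, -0.3, -3.7]
gripper_width: 0.014
```

>>> step_arm(steps=[{"tx": 0,"ty": -0.0065,"tz": 0.033,"wx": 0,"wy": 0,"wz": 0,"claw": 0},{"tx": 0,"ty": -0.0065,"tz": 0.033,"wx": 0,"wy": 0,"wz": 0,"claw": 0},{"tx": 0,"ty": -0.0065,"tz": 0.033,"wx": 0,"wy": 0,"wz": 0,"claw": 0},{"tx": 0,"ty": -0.0065,"tz": 0.033,"wx": 0,"wy": 0,"wz": 0,"claw": 0},{"tx": 0,"ty": 0,"tz": 0,"wx": 2.4,"wy": 0,"wz": 0,"claw": 0}])

```text
time: 5.72
tool_pos: [0.499, 0.0199, 0.1613]
tool_rot: [[-0.005, 0.955, 0.296], [-0.001, 0.296, -0.955], [-1.0, -0.005, -0.0]]
wrist_force: [-0.4, 0.8, -3.1]
gripper_width: 0.0139
```

>>> step_arm(steps=[{"tx": 0,"ty": 0,"tz": 0,"wx": 0,"wy": 0,"wz": 0,"claw": 0}])

```text
time: 5.8
tool_pos: [0.4993, 0.0225, 0.1615]
tool_rot: [[-0.004, 0.955, 0.298], [-0.0, 0.298, -0.955], [-1.0, -0.004, -0.001]]
wrist_force: [-0.4, -0.2, -3.9]
gripper_width: 0.0139
```

Run:
```python
from m import *
go(.506,.009,.165,-72.4)
```

```text
t 5.8 pos [0.4993 0.0225 0.1615] jaw -72.66 tilt [-3.8e-03 -4.0e-04 -1.0e+00] F [-0.4 -0.2 -3.9] T [ 0.   -0.04  0.02] w 0.0139
shift tx,ty,tz [-0.0035  0.0024  0.0149] rows 1.0 wx -0.26 q [ 0.37  0.23 -0.38 -0.   -0.96  1.5 ]
```

>>> step_arm(steps=[{"tx": 0,"ty": 0.0024,"tz": 0.015,"wx": -0.26,"wy": 0,"wz": 0,"claw": 0},{"tx": 0,"ty": 0,"tz": 0,"wx": 0,"wy": 0,"wz": 0,"claw": 0},{"tx": 0,"ty": 0,"tz": 0,"wx": 0,"wy": 0,"wz": 0,"claw": 0}])

```text
time: 6.05
tool_pos: [0.5068, 0.0112, 0.1623]
tool_rot: [[-0.002, 0.952, 0.307], [-0.0, 0.307, -0.952], [-1.0, -0.002, -0.001]]
wrist_force: [-0.2, 0.1, -3.1]
gripper_width: 0.0142
```

Run:
```python
from m import *
go(.506,.009,.11,-72.4)
p=np.array(r.state()['tool_pos']);o=p-[0,0,.0185]
print('axis px at collar top side',proj('side',o+[0,0,.008]),'wing top',proj('side',o+[0,0,.053]),'head',proj('side',o-[0,0,.034]))
print('top',proj('top',o),'slot',proj('side',[.506,.009,.072]))
u=int(proj('side',o)[0,0]);v=int(proj('side',o)[0,1]);print(u,v)
save('side','s4.png',(u-60,v-60,u+60,v+60),5)
t=np.linspace(0,2*np.pi,90); D=np.c_[.032*np.cos(t),.032*np.sin(t),0*t]+o
print('pred collar ext',[f(proj('side',np.r_[D,D+[0,0,.008]]),axis=0).round(1).tolist() for f in(np.min,np.max)])
```

```text
t 6.05 pos [0.5068 0.0112 0.1623] jaw -72.1 tilt [-0.0022 -0.     -1.    ] F [-0.2  0.1 -3.1] T [-0.01 -0.04  0.02] w 0.0142
shift tx,ty,tz [ 0.0523 -0.0013  0.0019] rows 2.0 wx 0.3 q [ 0.34  0.24 -0.36 -0.   -0.97  1.54]
axis px at collar top side [[273.80274082 181.71200606]] wing top [[274.79081118 163.79041829]] head [[272.93305828 197.48627938]]
top [[285.86414174 202.94265989]] slot [[272.68164936 211.52619382]]
273 184
pred collar ext [[259.0, 173.9], [288.6, 193.1]]
```

View pics/s4.png

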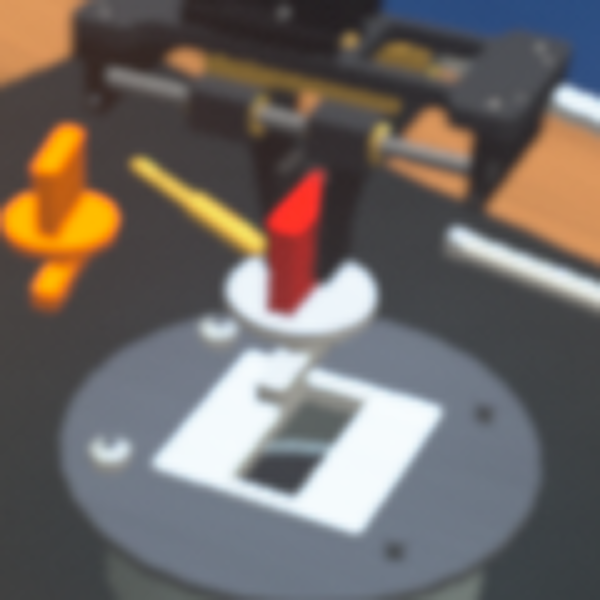

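Collar spans crop x 225–378 and y 255–340, i.e. px (258–289, 175–192). That matches the prediction within 0.5 px, so the lock axis is at the TCP. The head lines up along the slot. Descending.

>>> step_arm(steps=[{"tx": 0,"ty": -0.0013,"tz": 0.002,"wx": 0.3,"wy": 0,"wz": 0,"claw": 0},{"tx": 0.018,"ty": 0,"tz": 0,"wx": 0,"wy": 0,"wz": 0,"claw": 0},{"tx": 0.015,"ty": 0,"tz": 0,"wx": 0,"wy": 0,"wz": 0,"claw": 0},{"tx": 0,"ty": 0,"tz": 0,"wx": 0,"wy": 0,"wz": 0,"claw": 0}])

```text
time: 6.43
tool_pos: [0.504, 0.0086, 0.1277]
tool_rot: [[-0.007, 0.953, 0.302], [-0.001, 0.302, -0.953], [-1.0, -0.007, -0.001]]
wrist_force: [-1.1, -0.1, -3.2]
gripper_width: 0.0143
```

Run:
```python
from m import *
go(.506,.009,.094,-72.4)
```

```text
t 6.43 pos [0.504  0.0086 0.1277] jaw -72.42 tilt [-0.0068 -0.001  -1.    ] F [-1.1 -0.1 -3.2] T [-0.09  0.1  -0.03] w 0.0143
shift tx,ty,tz [0.0337 0.0022 0.0003] rows 1.0 wx -0.02 q [ 0.34  0.28 -0.41 -0.   -0.89  1.54]
```

>>> step_arm(steps=[{"tx": 0.012,"ty": 0,"tz": 0,"wx": 0,"wy": 0,"wz": 0,"claw": 0},{"tx": 0.012,"ty": 0,"tz": 0,"wx": 0,"wy": 0,"wz": 0,"claw": 0},{"tx": 0.006,"ty": 0,"tz": 0,"wx": 0,"wy": 0,"wz": 0,"claw": 0},{"tx": 0,"ty": 0,"tz": 0,"wx": 0,"wy": 0,"wz": 0,"claw": 0},{"tx": 0,"ty": 0,"tz": 0,"wx": 0,"wy": 0,"wz": 0,"claw": 0}])

```text
time: 6.85
tool_pos: [0.507, 0.0087, 0.101]
tool_rot: [[0.0, 0.953, 0.303], [-0.0, 0.303, -0.953], [-1.0, 0.0, 0.0]]
wrist_force: [-0.6, -0.7, -1.9]
gripper_width: 0.0138
```

Run:
```python
from m import *
go(.506,.009,.092,-72.4)
```

```text
t 6.85 pos [0.507  0.0087 0.101 ] jaw -72.39 tilt [ 3.e-04 -2.e-04 -1.e+00] F [-0.6 -0.7 -1.9] T [ 0.01 -0.08  0.03] w 0.0138
shift tx,ty,tz [ 0.009  -0.0009 -0.0006] rows 1.0 wx 0.01 q [ 0.34  0.32 -0.44  0.   -0.81  1.54]
```

>>> step_arm(steps=[{"tx": 0.005,"ty": -0.0009,"tz": -0.0006,"wx": 0,"wy": 0,"wz": 0,"claw": 0},{"tx": 0.004,"ty": 0,"tz": 0,"wx": 0,"wy": 0,"wz": 0,"claw": 0},{"tx": 0,"ty": 0,"tz": 0,"wx": 0,"wy": 0,"wz": 0,"claw": 0},{"tx": 0,"ty": 0,"tz": 0,"wx": 0,"wy": 0,"wz": 0,"claw": 0}])

```text
time: 7.18
tool_pos: [0.5056, 0.0087, 0.0915]
tool_rot: [[-0.0, 0.953, 0.302], [-0.0, 0.302, -0.953], [-1.0, -0.0, 0.0]]
wrist_force: [0.3, -1.3, -3.8]
gripper_width: 0.014
```

Run:
```python
from m import *
go(.506,.009,.0915,-162.4)
save('side','s5.png',(213,140,333,250),5)
```

```text
t 7.18 pos [0.5056 0.0087 0.0915] jaw -72.43 tilt [-3.e-04 -1.e-04 -1.e+00] F [ 0.3 -1.3 -3.8] T [-0.02 -0.06 -0.03] w 0.014
shift tx,ty,tz [ 0.      0.0005 -0.0001] rows 1.0 wx 89.97 q [ 0.34  0.33 -0.46  0.   -0.79  1.54]
```

View pics/s5.png

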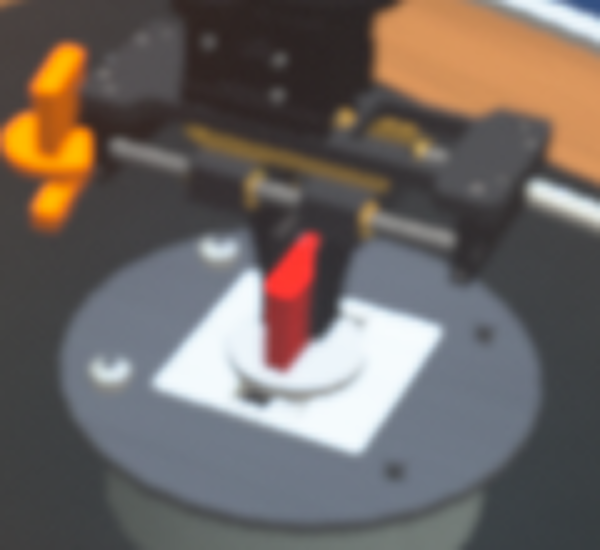

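The head is through the slot and the collar is about 1 mm above the plate. Now the quarter turn.

>>> step_arm(steps=[{"tx": 0,"ty": 0,"tz": 0,"wx": 6,"wy": 0,"wz": 0,"claw": 0},{"tx": 0,"ty": 0,"tz": 0,"wx": 6,"wy": 0,"wz": 0,"claw": 0},{"tx": 0,"ty": 0,"tz": 0,"wx": 6,"wy": 0,"wz": 0,"claw": 0},{"tx": 0,"ty": 0,"tz": 0,"wx": 6,"wy": 0,"wz": 0,"claw": 0},{"tx": 0,"ty": 0,"tz": 0,"wx": 6,"wy": 0,"wz": 0,"claw": 0}])

```text
time: 7.65
tool_pos: [0.506, 0.0088, 0.0919]
tool_rot: [[0.001, 0.975, -0.22], [0.0, -0.22, -0.975], [-1.0, 0.001, -0.0]]
wrist_force: [-0.7, -0.1, -2.9]
gripper_width: 0.0139
```

>>> step_arm(steps=[{"tx": 0,"ty": 0,"tz": 0,"wx": 6,"wy": 0,"wz": 0,"claw": 0},{"tx": 0,"ty": 0,"tz": 0,"wx": 6,"wy": 0,"wz": 0,"claw": 0},{"tx": 0,"ty": 0,"tz": 0,"wx": 6,"wy": 0,"wz": 0,"claw": 0},{"tx": 0,"ty": 0,"tz": 0,"wx": 6,"wy": 0,"wz": 0,"claw": 0},{"tx": 0,"ty": 0,"tz": 0,"wx": 6,"wy": 0,"wz": 0,"claw": 0}])

```text
time: 8.07
tool_pos: [0.506, 0.0088, 0.0919]
tool_rot: [[0.001, 0.735, -0.678], [0.0, -0.678, -0.735], [-1.0, 0.0, -0.001]]
wrist_force: [0.4, 0.0, -2.5]
gripper_width: 0.0139
```

>>> step_arm(steps=[{"tx": 0,"ty": 0,"tz": 0,"wx": 6,"wy": 0,"wz": 0,"claw": 0},{"tx": 0,"ty": 0,"tz": 0,"wx": 6,"wy": 0,"wz": 0,"claw": 0},{"tx": 0,"ty": 0,"tz": 0,"wx": 6,"wy": 0,"wz": 0,"claw": 0},{"tx": 0,"ty": 0,"tz": 0,"wx": 6,"wy": 0,"wz": 0,"claw": 0},{"tx": 0,"ty": 0,"tz": 0,"wx": 6,"wy": 0,"wz": 0,"claw": 0}])

```text
time: 8.48
tool_pos: [0.506, 0.0088, 0.0919]
tool_rot: [[0.001, 0.297, -0.955], [0.0, -0.955, -0.297], [-1.0, 0.0, -0.001]]
wrist_force: [0.0, -0.2, -3.4]
gripper_width: 0.0138
```

>>> step_arm(steps=[{"tx": 0,"ty": 0,"tz": 0,"wx": 0,"wy": 0,"wz": 0,"claw": 0},{"tx": 0,"ty": 0,"tz": 0,"wx": 0,"wy": 0,"wz": 0,"claw": 0}])

```text
time: 8.65
tool_pos: [0.5059, 0.0088, 0.0917]
tool_rot: [[0.0, 0.305, -0.952], [0.0, -0.952, -0.305], [-1.0, 0.0, -0.0]]
wrist_force: [-0.0, -0.9, -3.4]
gripper_width: 0.0139
```

Run:
```python
from m import *
go(.506,.009,.0905,-162.4)
o=np.array(r.state()['tool_pos']);o[2]=.072
t=np.linspace(0,2*np.pi,90); D=np.c_[.032*np.cos(t),.032*np.sin(t),0*t]+o
print('pred collar ext',[f(proj('side',np.r_[D,D+[0,0,.008]]),axis=0).round(1).tolist() for f in(np.min,np.max)])
save('side','s6.png',(213,140,333,250),5)
```

```text
t 8.65 pos [0.5059 0.0088 0.0917] jaw -162.27 tilt [ 4.e-04  1.e-04 -1.e+00] F [-0.  -0.9 -3.4] T [ 0.02 -0.02 -0.01] w 0.0139
shift tx,ty,tz [ 0.0012 -0.0002 -0.0002] rows 1.0 wx 0.13 q [ 0.34  0.33 -0.46  0.   -0.79 -0.03]
pred collar ext [[258.7, 200.5], [287.0, 220.4]]
```

View pics/s6.png

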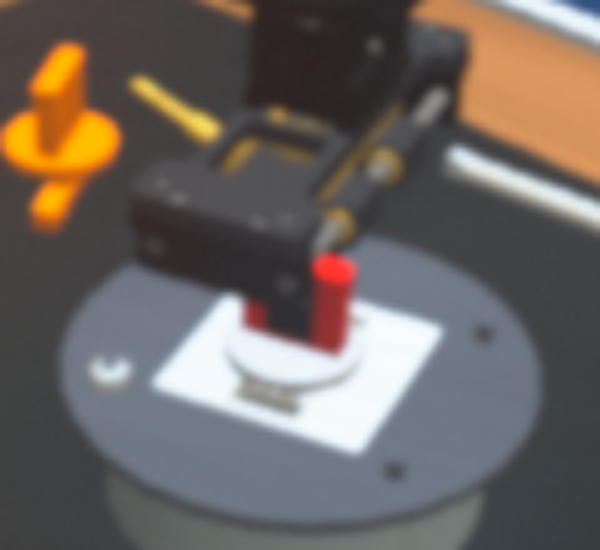

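>>> step_arm(steps=[{"tx": 0.0007,"ty": 0,"tz": 0,"wx": 0.1,"wy": 0,"wz": 0,"claw": 0},{"tx": 0.0006,"ty": 0,"tz": 0,"wx": 0,"wy": 0,"wz": 0,"claw": 0},{"tx": 0,"ty": 0,"tz": 0,"wx": 0,"wy": 0,"wz": 0,"claw": 0}])

```text
time: 8.95
tool_pos: [0.5058, 0.0088, 0.0905]
tool_rot: [[0.0, 0.301, -0.954], [-0.0, -0.954, -0.301], [-1.0, 0.0, -0.0]]
wrist_force: [-0.7, -1.0, -0.3]
gripper_width: 0.0137
```

>>> step_arm(steps=[{"tx": 0.0006,"ty": 0,"tz": 0,"wx": 0,"wy": 0,"wz": 0,"claw": 0},{"tx": 0,"ty": 0,"tz": 0,"wx": 0,"wy": 0,"wz": 0,"claw": 0}])

```text
time: 9.12
tool_pos: [0.5059, 0.0088, 0.0905]
tool_rot: [[0.0, 0.301, -0.954], [-0.0, -0.954, -0.301], [-1.0, 0.0, -0.0]]
wrist_force: [-1.9, 0.0, 4.0]
gripper_width: 0.0138
```

Contact: Fz went from -3.4 to +4 N at exactly the expected height. Releasing.

>>> step_arm(steps=[{"tx": -0.0004,"ty": 0,"tz": 0,"wx": 0,"wy": 0,"wz": 0,"claw": 0.25},{"tx": 0,"ty": 0,"tz": 0,"wx": 0,"wy": 0,"wz": 0,"claw": 0.35},{"tx": 0,"ty": 0,"tz": 0,"wx": 0,"wy": 0,"wz": 0,"claw": 0.45},{"tx": 0,"ty": 0,"tz": 0,"wx": 0,"wy": 0,"wz": 0,"claw": 0.5},{"tx": 0,"ty": 0,"tz": 0,"wx": 0,"wy": 0,"wz": 0,"claw": 0.5}])

```text
time: 9.53
tool_pos: [0.5058, 0.0088, 0.09]
tool_rot: [[0.0, 0.3, -0.954], [-0.0, -0.954, -0.3], [-1.0, 0.0, -0.0]]
wrist_force: [-0.0, -0.1, 0.8]
gripper_width: 0.0385
```

>>> step_arm(steps=[{"tx": 0,"ty": 0,"tz": 0,"wx": 0,"wy": 0,"wz": 0,"claw": 0.5},{"tx": -0.015,"ty": 0,"tz": 0,"wx": 0,"wy": 0,"wz": 0,"claw": 0.5},{"tx": -0.025,"ty": 0,"tz": 0,"wx": 0,"wy": 0,"wz": 0,"claw": 0.5},{"tx": -0.035,"ty": 0,"tz": 0,"wx": 0,"wy": 0,"wz": 0,"claw": 0.5},{"tx": -0.04,"ty": 0,"tz": 0,"wx": 0,"wy": 0,"wz": 0,"claw": 0.5}])

```text
time: 9.95
tool_pos: [0.5044, 0.0085, 0.2048]
tool_rot: [[-0.004, 0.3, -0.954], [-0.001, -0.954, -0.3], [-1.0, -0.0, 0.005]]
wrist_force: [0.5, 0.1, 0.3]
gripper_width: 0.0433
```

Run:
```python
from m import *
go(.506,.009,.0905,-162.4)
m=redmask('side',275,195,40)
for z in(.072,):
  o=fit({'side':m},.506,.009,z,1.878);print(o.x.round(4),np.degrees(o.x[2]),-o.fun)
save('side','s7.png',(213,140,333,250),5)
```

```text
t 9.95 pos [0.5044 0.0085 0.2048] jaw -162.54 tilt [-0.0044 -0.0012 -1.    ] F [0.5 0.1 0.3] T [ 0.13 -0.21  0.01] w 0.0433
shift tx,ty,tz [ 0.1143 -0.     -0.0022] rows 3.0 wx -0.14 q [ 0.34  0.2  -0.31 -0.   -1.07 -0.03]
[0.5104 0.0172 1.6298] 93.37949917197142 0.8311217902739922
```

View pics/s7.png

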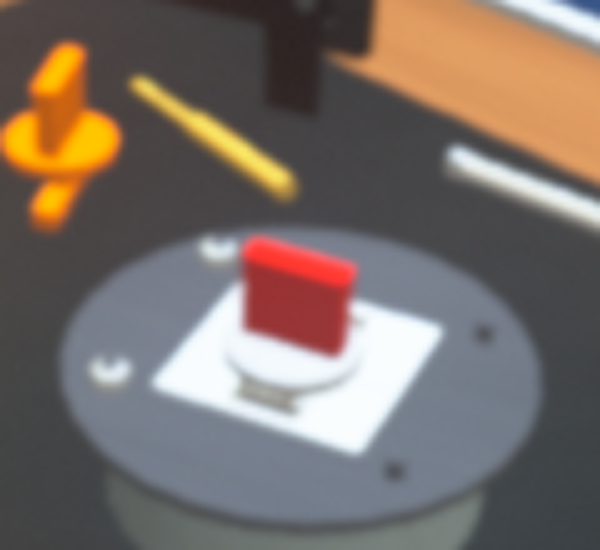

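The lock stands released with its wing crosswise. The collar is at crop (295,350) and the slot end shows at (268,395). I'll move the arm aside to check centring from the top view.

>>> step_arm(steps=[{"tx": -0.01,"ty": -0.038,"tz": 0,"wx": 0,"wy": 0,"wz": 0,"claw": 0.5},{"tx": -0.01,"ty": -0.038,"tz": 0,"wx": 0,"wy": 0,"wz": 0,"claw": 0.5},{"tx": -0.01,"ty": -0.038,"tz": 0,"wx": 0,"wy": 0,"wz": 0,"claw": 0.5},{"tx": -0.01,"ty": -0.038,"tz": 0,"wx": 0,"wy": 0,"wz": 0,"claw": 0.5},{"tx": -0.01,"ty": -0.038,"tz": 0,"wx": 0,"wy": 0,"wz": 0,"claw": 0.5}])

```text
time: 10.47
tool_pos: [0.4477, 0.1914, 0.2553]
tool_rot: [[0.0, 0.3, -0.954], [0.0, -0.954, -0.3], [-1.0, -0.0, -0.0]]
wrist_force: [1.2, -0.4, -1.2]
gripper_width: 0.0433
```

>>> step_arm(steps=[{"tx": 0,"ty": -0.038,"tz": 0,"wx": 0,"wy": 0,"wz": 0,"claw": 0.5},{"tx": 0,"ty": -0.038,"tz": 0,"wx": 0,"wy": 0,"wz": 0,"claw": 0.5},{"tx": 0,"ty": -0.038,"tz": 0,"wx": 0,"wy": 0,"wz": 0,"claw": 0.5},{"tx": 0,"ty": 0,"tz": 0,"wx": 0,"wy": 0,"wz": 0,"claw": 0.5}])

```text
time: 10.8
tool_pos: [0.4131, 0.3038, 0.2544]
tool_rot: [[0.0, 0.306, -0.952], [0.001, -0.952, -0.306], [-1.0, -0.001, -0.001]]
wrist_force: [-0.4, -0.4, -0.4]
gripper_width: 0.0435
```

Run:
```python
from m import *
M={'top':redmask('top',285,205,35),'side':redmask('side',275,195,40)}
for k in(['top'],['side'],['top','side']):
    o=fit({a:M[a] for a in k},.506,.009,.072,1.878); print(k,o.x.round(4),np.degrees(o.x[2]).round(1),-o.fun)
im=r.get_image('top');H=cv2.cvtColor(im,cv2.COLOR_RGB2HSV).astype(int)
# green untouched / red visible
c=cv2.resize(im[165:250,235:335],None,fx=6,fy=6,interpolation=2)
for P,col in(((.506,.009,.072),(0,0,255)),):
    t=np.linspace(0,2*np.pi,60);D=np.c_[.032*np.cos(t),.032*np.sin(t),0*t]+P+np.array([0,0,.008])
    q=((proj('top',D)-[235,165]+.5)*6).round().astype(np.int32);cv2.polylines(c,[q],True,col,1)
cv2.imwrite('pics/t8.png',c[:,:,::-1]); print(r.state()['time'],r.state()['tool_pos'])
```

```text
['top'] [0.5056 0.0118 1.9259] 110.3 0.7905779889152811
['side'] [0.5104 0.0172 1.6298] 93.4 0.8311217902739922
['top', 'side'] [0.5061 0.0128 1.904 ] 109.1 0.7738206599034125
10.95 [0.41403866 0.29886696 0.25444767]
```

View pics/t8.png

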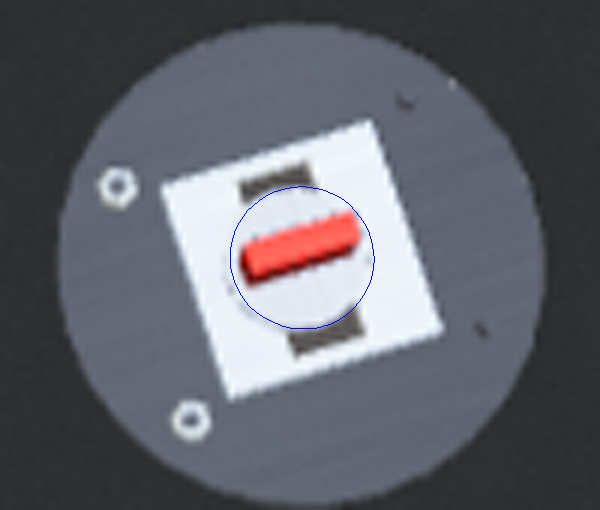

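Run:
```python
from m import *
im=r.get_image('top').astype(int);V=im.max(2)
br=redmask('top',285,205,35)&(im[...,0]>200)
ys,xs=np.nonzero(br);print('bright top face -> z.125',rect('top',br,.125))
c,s=np.cos(np.radians(17.6)),np.sin(np.radians(17.6))
# profile along slot axis and at +-14mm beside wing: darkness on plate plane
o=np.array([.5063,.0089])
G=cv2.cvtColor(im.astype(np.uint8),cv2.COLOR_RGB2GRAY).astype(np.float32)
a=np.arange(-.05,.0505,.002)
pr=np.mean([cv2.remap(G,*[k.astype(np.float32)[None] for k in proj('top',np.c_[o[0]+c*a-s*b,o[1]+s*a+c*b,0*a+.072]).T],1)[0] for b in(-.008,-.004,0,.004,.008)],0)
print([(int(round(x*1000)),int(v)) for x,v in zip(a,pr) if abs(x)>.022])
```

```text
bright top face -> z.125 ('mean', array([0.5042, 0.0121]), 'pca', np.float64(107.5), 'rect', array([504.1,  12.1]), array([13.2, 47.6]), 17.6)
[(-50, 179), (-48, 222), (-46, 239), (-44, 231), (-42, 193), (-40, 122), (-38, 92), (-36, 91), (-34, 98), (-32, 134), (-30, 187), (-28, 223), (-26, 231), (-24, 231), (22, 231), (24, 231), (26, 231), (28, 230), (30, 221), (32, 183), (34, 121), (36, 89), (38, 90), (40, 122), (42, 182), (44, 226), (46, 238), (48, 230), (50, 194)]
```

Run:
```python
from m import *
yaw=np.radians(107.6)
for n,(u,v) in(('side',(275,195)),('top',(285,205))):
    m=redmask(n,u,v,40);ys,xs=np.nonzero(m);print(n,'mask x',xs.min(),xs.max()+1,'y',ys.min(),ys.max()+1)
    for d in(0,.002,.004,.006):
        x,y=.5063-.302*d,.0089+.953*d
        b=box(n,x,y,.072,yaw)+.5;print(d,b.min(0).round(1),b.max(0).round(1),round(iou(n,m,(x,y,.072,yaw)),3))
# collar by gradient: sample plate/collar across wing axis offset along slot +-16mm, top view, at collar-top height
G=cv2.cvtColor(r.get_image('top'),cv2.COLOR_RGB2GRAY).astype(np.float32)
c,s=np.cos(np.radians(17.6)),np.sin(np.radians(17.6));b=np.arange(-.046,.0461,.002)
for n_,G in(('top',G),('side',cv2.cvtColor(r.get_image('side'),cv2.COLOR_RGB2GRAY).astype(np.float32))):
  for a in(-.016,-.012,):
    P=np.c_[.5063+c*a-s*b,.0089+s*a+c*b,0*b+.078]
    q=proj(n_,P).astype(np.float32);print(n_,a,cv2.remap(G,q[None,:,0].copy(),q[None,:,1].copy(),1)[0].astype(int).tolist())
```

```text
side mask x 262 284 y 188 210
0 [262.2 188.3] [286.1 214. ] 0.707
0.002 [261.4 188.1] [285.2 213.8] 0.733
0.004 [260.6 187.9] [284.4 213.5] 0.743
0.006 [259.9 187.6] [283.6 213.3] 0.739
top mask x 275 295 y 201 212
0 [275.6 199.4] [296.9 213. ] 0.741
0.002 [274.9 199.7] [296.1 213.2] 0.774
0.004 [274.2 199.9] [295.4 213.4] 0.776
0.006 [273.5 200.1] [294.7 213.6] 0.749
top -0.016 [241, 241, 242, 242, 242, 242, 241, 241, 241, 241, 241, 236, 234, 233, 232, 232, 233, 234, 234, 233, 232, 229, 231, 232, 231, 231, 231, 232, 231, 230, 231, 232, 232, 231, 231, 232, 232, 221, 206, 215, 231, 239, 239, 240, 240, 240, 240]
top -0.012 [238, 241, 241, 240, 240, 241, 241, 241, 236, 220, 228, 233, 233, 232, 232, 232, 233, 234, 234, 233, 231, 230, 231, 231, 232, 231, 231, 232, 231, 230, 231, 231, 231, 231, 232, 232, 232, 232, 221, 212, 225, 235, 239, 239, 239, 240, 240]
side -0.016 [251, 251, 251, 251, 251, 251, 250, 250, 246, 235, 219, 204, 201, 212, 223, 234, 241, 244, 246, 247, 248, 248, 247, 247, 247, 247, 247, 247, 247, 247, 247, 246, 247, 246, 246, 245, 243, 241, 240, 245, 248, 250, 251, 251, 250, 248, 241]
side -0.012 [250, 251, 251, 251, 251, 251, 250, 249, 245, 232, 216, 211, 219, 231, 239, 244, 246, 247, 248, 248, 248, 247, 247, 247, 247, 247, 247, 247, 246, 247, 247, 247, 246, 247, 247, 247, 246, 246, 245, 244, 247, 249, 250, 251, 250, 248, 240]
```

The quarter turn and the centring along the slot are good. Across the slot the lock sits about 2–3 mm towards +y, because I gripped the wing slightly off-centre. There's plenty of time, so I'll regrip and nudge it.

>>> step_arm(steps=[{"tx": 0,"ty": 0.038,"tz": 0,"wx": 0,"wy": 0,"wz": 0,"claw": 0.5},{"tx": 0,"ty": 0.038,"tz": 0,"wx": 0,"wy": 0,"wz": 0,"claw": 0.5},{"tx": 0,"ty": 0.038,"tz": 0,"wx": 0,"wy": 0,"wz": 0,"claw": 0.5},{"tx": 0,"ty": 0.038,"tz": 0,"wx": 0,"wy": 0,"wz": 0,"claw": 0.5},{"tx": 0,"ty": 0.038,"tz": 0,"wx": 0,"wy": 0,"wz": 0,"claw": 0.5}])

```text
time: 11.67
tool_pos: [0.4717, 0.1153, 0.2554]
tool_rot: [[0.001, 0.3, -0.954], [0.0, -0.954, -0.3], [-1.0, -0.0, -0.001]]
wrist_force: [1.1, -0.0, 0.2]
gripper_width: 0.0438
```

>>> step_arm(steps=[{"tx": 0,"ty": 0.038,"tz": 0,"wx": 0,"wy": 0,"wz": 0,"claw": 0.5},{"tx": 0,"ty": 0.038,"tz": 0,"wx": 0,"wy": 0,"wz": 0,"claw": 0.5},{"tx": 0,"ty": 0.035,"tz": 0,"wx": 0,"wy": 0,"wz": 0,"claw": 0.5},{"tx": 0,"ty": 0,"tz": 0,"wx": 0,"wy": 0,"wz": 0,"claw": 0.5},{"tx": 0,"ty": 0,"tz": 0,"wx": 0,"wy": 0,"wz": 0,"claw": 0.5}])

```text
time: 12.08
tool_pos: [0.5049, 0.0094, 0.2549]
tool_rot: [[-0.0, 0.296, -0.955], [-0.0, -0.955, -0.296], [-1.0, -0.0, 0.0]]
wrist_force: [-0.2, 0.5, -0.3]
gripper_width: 0.0438
```

Run:
```python
from m import *
go(.5055,.0095,.15,-162.4)
```

```text
t 12.08 pos [0.5049 0.0094 0.2549] jaw -162.81 tilt [-2.e-04 -0.e+00 -1.e+00] F [-0.2  0.5 -0.3] T [ 0.13 -0.01 -0.04] w 0.0438
shift tx,ty,tz [ 0.1049  0.     -0.0006] rows 3.0 wx -0.41 q [ 0.34  0.16 -0.23 -0.   -1.19 -0.04]
```

>>> step_arm(steps=[{"tx": 0.035,"ty": 0,"tz": -0.0008,"wx": -0.4,"wy": 0,"wz": 0,"claw": 0.5},{"tx": 0.035,"ty": 0,"tz": 0,"wx": 0,"wy": 0,"wz": 0,"claw": 0.5},{"tx": 0.03,"ty": 0,"tz": 0,"wx": 0,"wy": 0,"wz": 0,"claw": 0.5},{"tx": 0,"ty": 0,"tz": 0,"wx": 0,"wy": 0,"wz": 0,"claw": 0.5},{"tx": 0,"ty": 0,"tz": 0,"wx": 0,"wy": 0,"wz": 0,"claw": 0.5}])

```text
time: 12.5
tool_pos: [0.505, 0.0121, 0.1546]
tool_rot: [[-0.003, 0.308, -0.951], [-0.002, -0.951, -0.308], [-1.0, 0.001, 0.003]]
wrist_force: [1.0, 0.0, -0.1]
gripper_width: 0.0435
```

Run:
```python
from m import *
go(.506,.009,.0905,-162.4)
```

```text
t 12.5 pos [0.505  0.0121 0.1546] jaw -162.05 tilt [-0.0026 -0.0015 -1.    ] F [ 1.   0.  -0.1] T [ 0.06 -0.1   0.01] w 0.0435
shift tx,ty,tz [ 0.0641  0.0032 -0.0002] rows 2.0 wx 0.35 q [ 0.35  0.25 -0.38  0.   -0.95 -0.03]
```

>>> step_arm(steps=[{"tx": 0.03,"ty": 0,"tz": 0,"wx": 0.3,"wy": 0,"wz": 0,"claw": 0.5},{"tx": 0.025,"ty": 0,"tz": 0,"wx": 0,"wy": 0,"wz": 0,"claw": 0.5},{"tx": 0.007,"ty": 0,"tz": 0,"wx": 0,"wy": 0,"wz": 0,"claw": 0.5},{"tx": 0,"ty": 0,"tz": 0,"wx": 0,"wy": 0,"wz": 0,"claw": 0.5},{"tx": 0,"ty": 0,"tz": 0,"wx": 0,"wy": 0,"wz": 0,"claw": 0.5}])

```text
time: 12.92
tool_pos: [0.5072, 0.0125, 0.0951]
tool_rot: [[0.003, 0.303, -0.953], [0.0, -0.953, -0.303], [-1.0, 0.001, -0.003]]
wrist_force: [1.6, -0.5, 0.9]
gripper_width: 0.0431
```

Run:
```python
from m import *
go(.506,.009,.0915,-162.4)
```

```text
t 12.92 pos [0.5072 0.0125 0.0951] jaw -162.35 tilt [ 3.4e-03  3.0e-04 -1.0e+00] F [ 1.6 -0.5  0.9] T [ 0.06 -0.05  0.02] w 0.0431
shift tx,ty,tz [0.0035 0.0029 0.0023] rows 1.0 wx 0.05 q [ 0.35  0.32 -0.45  0.   -0.79 -0.04]
```

>>> step_arm(steps=[{"tx": 0.003,"ty": 0,"tz": 0.0005,"wx": 0,"wy": 0,"wz": 0,"claw": 0.5},{"tx": 0,"ty": 0,"tz": 0,"wx": 0,"wy": 0,"wz": 0,"claw": 0.5},{"tx": 0,"ty": 0,"tz": 0,"wx": 0,"wy": 0,"wz": 0,"claw": 0.5}])

```text
time: 13.17
tool_pos: [0.5058, 0.012, 0.0912]
tool_rot: [[0.002, 0.302, -0.953], [0.001, -0.953, -0.302], [-1.0, 0.0, -0.002]]
wrist_force: [-0.4, 0.2, 0.4]
gripper_width: 0.0435
```

Run:
```python
from m import *
go(.5060,.009,.0915,-162.4)
```

```text
t 13.17 pos [0.5058 0.012  0.0912] jaw -162.41 tilt [ 2.1e-03  6.0e-04 -1.0e+00] F [-0.4  0.2  0.4] T [ 0.11 -0.02  0.01] w 0.0435
shift tx,ty,tz [-0.0003  0.0029  0.0007] rows 1.0 wx -0.01 q [ 0.35  0.33 -0.46  0.   -0.78 -0.04]
```

>>> step_arm(steps=[{"tx": 0,"ty": 0,"tz": 0.0005,"wx": 0,"wy": 0,"wz": 0,"claw": 0},{"tx": 0,"ty": 0,"tz": 0,"wx": 0,"wy": 0,"wz": 0,"claw": 0},{"tx": 0,"ty": 0,"tz": 0,"wx": 0,"wy": 0,"wz": 0,"claw": 0},{"tx": 0,"ty": 0,"tz": 0,"wx": 0,"wy": 0,"wz": 0,"claw": 0},{"tx": 0,"ty": 0,"tz": 0,"wx": 0,"wy": 0,"wz": 0,"claw": 0}])

```text
time: 13.58
tool_pos: [0.5046, 0.0116, 0.0901]
tool_rot: [[-0.0, 0.302, -0.953], [-0.0, -0.953, -0.302], [-1.0, 0.0, 0.0]]
wrist_force: [0.2, 0.1, -0.9]
gripper_width: 0.0179
```

>>> step_arm(steps=[{"tx": 0,"ty": 0,"tz": 0,"wx": 0,"wy": 0,"wz": 0,"claw": 0},{"tx": 0,"ty": 0,"tz": 0,"wx": 0,"wy": 0,"wz": 0,"claw": 0},{"tx": 0,"ty": 0,"tz": 0,"wx": 0,"wy": 0,"wz": 0,"claw": 0}])

```text
time: 13.83
tool_pos: [0.5048, 0.0117, 0.09]
tool_rot: [[0.0, 0.302, -0.953], [0.0, -0.953, -0.302], [-1.0, 0.0, -0.0]]
wrist_force: [1.7, 0.1, -0.5]
gripper_width: 0.0139
```

Run:
```python
from m import *
go(.5060,.009,.0915,-162.4)
```

```text
t 13.83 pos [0.5048 0.0117 0.09  ] jaw -162.42 tilt [ 3.e-04  0.e+00 -1.e+00] F [ 1.7  0.1 -0.5] T [ 0.1  -0.19  0.04] w 0.0139
shift tx,ty,tz [-0.0015  0.0029 -0.0003] rows 1.0 wx -0.02 q [ 0.35  0.33 -0.46  0.   -0.78 -0.04]
```

>>> step_arm(steps=[{"tx": -0.0015,"ty": 0,"tz": 0,"wx": 0,"wy": 0,"wz": 0,"claw": 0},{"tx": 0,"ty": 0.0025,"tz": -0.0003,"wx": 0,"wy": 0,"wz": 0,"claw": 0},{"tx": 0,"ty": 0,"tz": 0,"wx": 0,"wy": 0,"wz": 0,"claw": 0}])

```text
time: 14.08
tool_pos: [0.5053, 0.009, 0.0911]
tool_rot: [[-0.001, 0.302, -0.953], [-0.0, -0.953, -0.302], [-1.0, -0.0, 0.001]]
wrist_force: [1.0, 0.8, -2.8]
gripper_width: 0.0136
```

>>> step_arm(steps=[{"tx": 0.0009,"ty": 0,"tz": 0,"wx": 0,"wy": 0,"wz": 0,"claw": 0},{"tx": 0.0006,"ty": 0,"tz": 0,"wx": 0,"wy": 0,"wz": 0,"claw": 0},{"tx": 0,"ty": 0,"tz": 0,"wx": 0,"wy": 0,"wz": 0,"claw": 0}])

```text
time: 14.33
tool_pos: [0.5054, 0.0091, 0.09]
tool_rot: [[-0.001, 0.302, -0.953], [-0.0, -0.953, -0.302], [-1.0, 0.0, 0.001]]
wrist_force: [-1.4, -0.9, -1.7]
gripper_width: 0.0136
```

Run:
```python
from m import *
go(.5060,.009,.0900,-162.4)
```

```text
t 14.33 pos [0.5054 0.0091 0.09  ] jaw -162.43 tilt [-7.e-04 -3.e-04 -1.e+00] F [-1.4 -0.9 -1.7] T [-0.07  0.25  0.03] w 0.0136
shift tx,ty,tz [ 0.      0.0003 -0.0005] rows 1.0 wx -0.03 q [ 0.34  0.33 -0.46  0.   -0.78 -0.03]
```

Lowering 0.5 mm more to make sure it's seated, then releasing and retreating.

>>> step_arm(steps=[{"tx": 0.0005,"ty": 0,"tz": -0.0004,"wx": 0,"wy": 0,"wz": 0,"claw": 0},{"tx": 0,"ty": 0,"tz": 0,"wx": 0,"wy": 0,"wz": 0,"claw": 0}])

```text
time: 14.5
tool_pos: [0.5054, 0.0092, 0.09]
tool_rot: [[-0.001, 0.302, -0.953], [-0.001, -0.953, -0.302], [-1.0, 0.0, 0.002]]
wrist_force: [-3.1, -0.2, 5.8]
gripper_width: 0.0135
```

>>> step_arm(steps=[{"tx": 0,"ty": 0,"tz": 0,"wx": 0,"wy": 0,"wz": 0,"claw": 0.25},{"tx": 0,"ty": 0,"tz": 0,"wx": 0,"wy": 0,"wz": 0,"claw": 0.35},{"tx": 0,"ty": 0,"tz": 0,"wx": 0,"wy": 0,"wz": 0,"claw": 0.45},{"tx": 0,"ty": 0,"tz": 0,"wx": 0,"wy": 0,"wz": 0,"claw": 0.5},{"tx": 0,"ty": 0,"tz": 0,"wx": 0,"wy": 0,"wz": 0,"claw": 0.5}])

```text
time: 14.92
tool_pos: [0.5064, 0.0095, 0.0895]
tool_rot: [[0.001, 0.302, -0.953], [0.0, -0.953, -0.302], [-1.0, 0.0, -0.001]]
wrist_force: [0.3, -0.1, -0.2]
gripper_width: 0.0386
```

>>> step_arm(steps=[{"tx": 0,"ty": 0,"tz": 0,"wx": 0,"wy": 0,"wz": 0,"claw": 0.5},{"tx": -0.02,"ty": 0,"tz": 0,"wx": 0,"wy": 0,"wz": 0,"claw": 0.5},{"tx": -0.035,"ty": 0,"tz": 0,"wx": 0,"wy": 0,"wz": 0,"claw": 0.5},{"tx": -0.035,"ty": 0,"tz": 0,"wx": 0,"wy": 0,"wz": 0,"claw": 0.5},{"tx": -0.035,"ty": 0,"tz": 0,"wx": 0,"wy": 0,"wz": 0,"claw": 0.5}])

```text
time: 15.33
tool_pos: [0.5057, 0.0093, 0.2158]
tool_rot: [[-0.001, 0.302, -0.953], [-0.0, -0.953, -0.302], [-1.0, 0.0, 0.001]]
wrist_force: [-0.1, 1.1, -0.2]
gripper_width: 0.0434
```

>>> step_arm(steps=[{"tx": -0.015,"ty": -0.037,"tz": 0,"wx": 0,"wy": 0,"wz": 0,"claw": 0.5},{"tx": -0.01,"ty": -0.038,"tz": 0,"wx": 0,"wy": 0,"wz": 0,"claw": 0.5},{"tx": 0,"ty": -0.038,"tz": 0,"wx": 0,"wy": 0,"wz": 0,"claw": 0.5},{"tx": 0,"ty": -0.038,"tz": 0,"wx": 0,"wy": 0,"wz": 0,"claw": 0.5},{"tx": 0,"ty": -0.038,"tz": 0,"wx": 0,"wy": 0,"wz": 0,"claw": 0.5}])

```text
time: 15.75
tool_pos: [0.4482, 0.1911, 0.2401]
tool_rot: [[0.001, 0.302, -0.953], [0.001, -0.953, -0.302], [-1.0, -0.001, -0.001]]
wrist_force: [0.5, 0.3, 0.4]
gripper_width: 0.0431
```

>>> step_arm(steps=[{"tx": 0,"ty": -0.038,"tz": 0,"wx": 0,"wy": 0,"wz": 0,"claw": 0.5},{"tx": 0,"ty": -0.038,"tz": 0,"wx": 0,"wy": 0,"wz": 0,"claw": 0.5},{"tx": 0,"ty": -0.038,"tz": 0,"wx": 0,"wy": 0,"wz": 0,"claw": 0.5},{"tx": 0,"ty": 0,"tz": 0,"wx": 0,"wy": 0,"wz": 0,"claw": 0.5}])

```text
time: 16.08
tool_pos: [0.4134, 0.3034, 0.2394]
tool_rot: [[0.001, 0.308, -0.952], [0.002, -0.952, -0.308], [-1.0, -0.001, -0.001]]
wrist_force: [1.1, -0.4, -0.6]
gripper_width: 0.0435
```

Run:
```python
from m import *
im=r.get_image('top').astype(int)
br=redmask('top',285,205,35)&(im[...,0]>200)
print('top face',rect('top',br,.125))
yaw=np.radians(107.6)
for n,(u,v) in(('side',(275,195)),('top',(285,205))):
    m=redmask(n,u,v,40);ys,xs=np.nonzero(m);b=box(n,.5063,.0089,.072,yaw)+.5
    print(n,'mask x',xs.min(),xs.max()+1,'y',ys.min(),ys.max()+1,'pred',b.min(0).round(1),b.max(0).round(1))
print(r.state()['time'],r.state()['tool_pos'])
a=cv2.resize(im[165:250,235:335].astype(np.uint8),None,fx=4,fy=4,interpolation=2)
b=cv2.resize(r.get_image('side')[155:240,220:320],None,fx=4,fy=4,interpolation=2)
cv2.imwrite('pics/f.png',np.hstack([a,b])[:,:,::-1])
```

```text
top face ('mean', array([0.5046, 0.0096]), 'pca', np.float64(107.5), 'rect', array([504.6,   9.7]), array([13.6, 47.6]), 17.5)
side mask x 262 285 y 188 211 pred [262.2 188.3] [286.1 214. ]
top mask x 276 296 y 201 212 pred [275.6 199.4] [296.9 213. ]
16.2833 [0.41448158 0.29775751 0.23933492]
```

View pics/f.png

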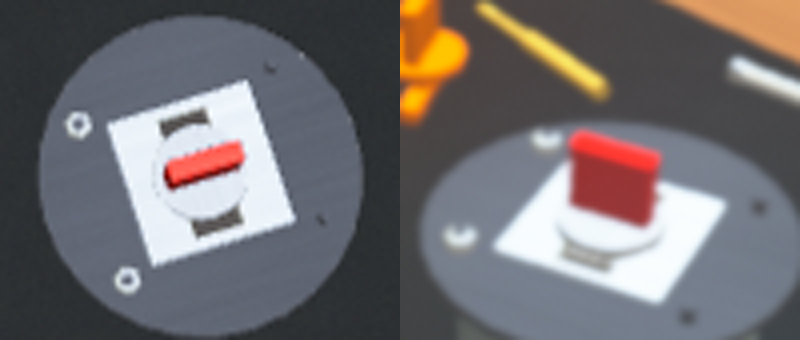

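Top view: the wing at (203,165) lies crosswise, with both slot ends visible above and below the collar. Side view: the lock stands upright with its collar flat on the plate. It is centred to about 1–2 mm, so I'm handing in.

```bash
python3 -c "
from h import *
print(r.finish_job())"
```

```text
the job is handed in; nothing more can be done
None
```

The red T-lock is locked in the hub plate, and I handed the job in at about 16.3 s of the 45 s. I lifted it from its holder, put the head down through the slot, turned it a quarter turn, seated the collar on the plate and let go.

- **Mended:** the first check showed the lock about 3 mm off-centre across the slot, because I had gripped the wing slightly off its middle. I regripped it, moved it 2.5 mm and released it again.
- **Final position:** in the top view the head direction is 90° to the slot, within about 0.1°. The lock is centred to about 1–2 mm in both directions.
- **Upright and seated:** the pictures show it standing upright. The wrist force changed from carrying the lock's weight to a light push of 4–6 N at the expected height. The arm is clear of everything.
- **Check that disagreed:** the side camera's wing fits, in the holder and again after the first placing, came out up to about 1 cm deeper than the top camera's. I put that down to a side-view bias and relied on the top view.
- **Not checked:** I did not look at the green lock again at the end, but the arm never went near it.

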